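# After the holidays: bauble back in its box, vase back in its ring

## Robot

A 6-joint arm with a two-finger parallel gripper is mounted at the origin on the work surface. World frame = base frame: x ahead of the robot, y to its left, z up, the work surface at z = 0. Lengths are in m, angles in rad, forces in N, time in s.
With the tool pointing down it reaches from about 0.375 to 0.975 m from the base axis. Payload 3.8 kg.
Tool frame: the origin (TCP) lies on the centre line of the jaws, within the pads' length; the fingertips stand 22 mm ahead of it and the grasp point (between the pads) lies 3 mm ahead of it; z points along the fingers, y is the direction in which the jaws open and shut (so a half turn about z gives the same grasp; the last joint's range is limited). The gripper opens to 85 mm and grips with 20 to 120 N. Pads are 22 mm wide; open, the fingers measure 114 mm over their backs; the gripper's body (76 mm by 85 mm) begins 54 mm behind the grasp point. The pads swing forward as they close: fully open they stand 13 mm farther back than shut.
Start: joints at [-1.231, 0.264, 1.604, -0, 1.274, -0.037], TCP at [0.248, -0.628, 0.216] pointing down, gripper open.
Joint ranges: [-2.63, 2.63], [-0.94, 2.18], [0.31, 2.57], [-1.31, 4.45], [0, 2.66], [-2.55, 2.55]. Speed limits (rad/s): [2.57, 2.57, 3.14, 3.14, 3.14, 3.14].

## Interface

Orientations are given as a unit quaternion [x, y, z, w].
In Python, from cell import goto, line_to, set_joints, open_jaws, grab, wait, inverse_kinematics, get_state, get_image, get_calibration, IKError, hand_in gives the robot as it stands. Calls block until the motion is done:
- goto(position, orientation): joint-space move of the TCP to a pose.
- line_to(position, vel=0.15, rot=None): straight line of the TCP; rot=None keeps the orientation; vel is the mean speed in m/s.
- set_joints(angles): joint-space move.
- open_jaws() and grab(grasp_force=None): open the fingers fully, or close them until they stop; grasp_force is the grip in N (None keeps the last).
- wait(seconds).
- inverse_kinematics(position, orientation): joint angles nearest the present ones, or None.
- get_state(): the state.
- get_image(name): name is "scene" or "top" or "wrist"; returns (picture, depth): 400x640x3 uint8, blue, green, red; 400x640 float32, m along the optical axis (not along the pixel's ray), 0 where there is no reading.
- get_calibration(name): a dict with "fx", "fy", "cx", "cy" (pixels), "R" (3x3) and "t" (3): a world point X has camera coordinates R X + t. Camera axes: x right, y down, z forward; pixel columns grow to the right and rows downward; lengths in m; the calibration is good to about 2 mm. The wrist camera is an equidistant fisheye: a pixel r from the principal point sees the ray r / f radians off the axis. A picture is of the moment at which its call begins: read the wrist's pose just before it. get_calibration takes no time and is no camera call; for the wrist camera it gives the pose at the moment of the call.
A pose or a line that the arm cannot do raises IKError and nothing moves.
- hand_in(): hands the job in, once; it reports no verdict.
The state is a dict: "time": time; "qpos": joint angles; "dq": joint speeds; "effort": joint torques, N m; "eef_pos": TCP position; "tool_rot": TCP orientation; "force": force on the tool from outside, world axes, zero at the start; "moment": the same for the moment, N m; "gripper_width": opening from 0.0 (shut) to 1.0 (fully open).
Only numpy, scipy, OpenCV 4.12 (cv2) and the standard library are available. Lean on these libraries where they do the work, as an engineer would, in place of code of your own. Each camera call takes 0.05 s, during which the arm holds its last target.

## Task

The holidays are over. First put the gold bauble, which stands in one of the two wire rings of the wooden vase stand, into the free compartment of the green ornament box; then take the blue round-bottomed vase that leans in the terracotta plant pot and lower it gently into the ring that has come free, so that it stands there by itself, straight upright, neck up. Do not drop either of them, and leave the white vase standing in its ring, the other three baubles in their compartments and the pot standing upright.

Things in the scene. Friction and masses are not known exactly. Their poses are not given: they have to be found in the camera images.
- stand: vase stand, loose, 0.7 kg: oak board 90 (x) by 260 (y) by 16 mm high with two level rings of 6 mm dark steel wire, 120 mm apart along y. A ring is 48 mm across between wire centres (42 mm clear), its wire centre 41 mm above the desk, on three short splayed legs that stay within 72 mm across. Origin: centre of the board's underside, z up
- ring1 (a point): centre of a 62 mm bulb or ball seated in the ring at y = +60 mm of the stand: on the ring's axis, 65 mm above the desk (24 mm above the wire's centre; the bulb's bottom is then 34 mm above the desk). One ring holds the white vase, the other the gold bauble; which is which varies
- ring2 (a point): the same point of the ring at y = -60 mm of the stand
- gold: gold bauble, loose, about 0.06 kg: a ball 62 mm across with a brass cap, a cylinder 18 mm across from 59 to 75 mm above the bottom (clear of the ball from 62 mm up), and a thin wire loop above it to 86 mm (only seen, it does not collide). It starts in a ring, cap up. Origin: bottom of the ball, z towards the cap
- gold_ball (a point): centre of the gold ball, 31 mm above its bottom
- box: green ornament box, open, loose, 0.45 kg: 164 by 164 mm, 52 mm high; walls, floor and two crossing dividers (as high as the walls) 4 mm thick, so four compartments 76 by 76 mm, centres at +-40 mm in x and y. Three hold baubles, cap up, ball centre 35 mm above the desk and cap top at 79 mm. Origin: centre of the underside, z up
- box_free (a point): centre of the floor of the free compartment, at x = -40, y = -40 mm of the box, 4 mm above the desk
- red: red bauble stored in the box, same size as the gold one, leave it there; origin: bottom of the ball, z towards its cap
- red_ball (a point): centre of the red ball
- silver: silver bauble stored in the box, same size, leave it there; origin: bottom of the ball, z towards its cap
- silver_ball (a point): centre of the silver ball
- purple: purple bauble stored in the box, same size, leave it there; origin: bottom of the ball, z towards its cap
- purple_ball (a point): centre of the purple ball
- pot: terracotta-coloured plant pot, loose, 0.35 kg: round, 82 mm across outside, 74 mm inside, 77 mm high, floor 5 mm thick. Origin: centre of the underside, z up
- blue_vase: blue vase, loose, about 0.16 kg, round about its axis: a bulb 62 mm across, a straight neck 22 mm across from 66 to 146 mm above the bottom, a lip 27 mm across from 149 to 155 mm (top). Top-heavy: it cannot stand on a flat surface, and in a ring it keeps the angle at which it is let go. It starts leaning in the pot. Origin: bottom of the bulb, z along the axis to the mouth
- blue_vase_bulb (a point): centre of the blue vase's bulb, 31 mm from its bottom on the axis
- blue_vase_neck (a point): point on the blue vase's axis in the free part of its neck, 120 mm from its bottom. At the start the bulb is on the pot's floor and the neck lies on the pot's rim 88 mm from its bottom, leaning about 35 degrees from upright, roughly towards the robot (up to 55 degrees either side)
- white_vase: white vase of the same shape, standing upright in the other ring: leave it there. Origin: bottom of the bulb, z along the axis to the mouth
- white_vase_bulb (a point): centre of the white vase's bulb
Not all that is in view belongs to the job. There is more than one size of the silver; the job needs the smallest. Of the things like the blue_vase, leave any that is pink; of the rest the smaller one is meant.

How it is judged:
By the outcome, as a careful person would: the job done as asked, in the order asked, and still so for the second after the job is handed in, with the robot touching nothing.
It also fails if it takes over 69 s, if anything falls off the work surface, if the arm or the gripper's body presses on something with over 40 N, if the wrist force passes 120 N, or if a joint passes its speed limit or range.

## Working session

There is one attempt and no reset: what is moved stays moved. The work goes in short steps, each a Python script; the robot and the scene stay as the last script left them, time stands still between calls to the robot, and variables do not carry over. Pictures are saved under pics/ and viewed, and the job is handed in when it is done.

```bash
ls; mkdir -p pics; python3 - <<'E'
from cell import *
import cv2, numpy as np
s=get_state(); print(s)
for n in ["scene","top"]:
    im,d=get_image(n); cv2.imwrite(f"pics/{n}0.png",im); np.savez(f"pics/{n}0.npz",im=im,d=d,**get_calibration(n)); c=get_calibration(n); print(n,c)
E
```

```text
pics
{'time': 0.0, 'qpos': array([-1.23087247e+00,  2.64751900e-01,  1.60537601e+00, -6.19815809e-06,
        1.27369330e+00, -3.69016965e-02]), 'dq': array([-0.00090298,  0.00057334, -0.00035951,  0.00086758, -0.00011364,
       -0.00271098]), 'effort': array([ 1.48561801e-03, -5.15106297e+01, -3.67307425e+01, -2.07433700e-04,
        1.27038054e-02, -1.91522838e-05]), 'eef_pos': array([ 0.24812041, -0.6269212 ,  0.21446182]), 'tool_rot': array([ 9.82301979e-01,  1.87300777e-01, -1.71108322e-04, -1.10106376e-03]), 'force': array([-0.24454047, -0.16498015,  0.31593493]), 'moment': array([0.00128786, 0.01745803, 0.00927602]), 'gripper_width': 1.0006404203828714}
scene {'fx': 451.8402283043158, 'fy': 451.8402283043158, 'cx': 325.8891401010275, 'cy': 199.18082126508276, 'R': array([[-0.18370245,  0.9829104 ,  0.01185544],
       [ 0.56121085,  0.11477488, -0.81967622],
       [-0.80702899, -0.14392313, -0.57270441]]), 't': array([ 0.14763001, -0.20230874,  1.75141997])}
top {'fx': 365.8194369585253, 'fy': 365.8194369585253, 'cx': 310.5874507908961, 'cy': 198.9888303605805, 'R': array([[ 2.30984387e-04, -9.99835906e-01,  1.81137429e-02],
       [-9.95667644e-01, -1.91422121e-03, -9.29638578e-02],
       [ 9.29832767e-02, -1.80137945e-02, -9.95504703e-01]]), 't': array([-0.08323824,  0.51080012,  1.01709511])}
```

View pics/scene0.png

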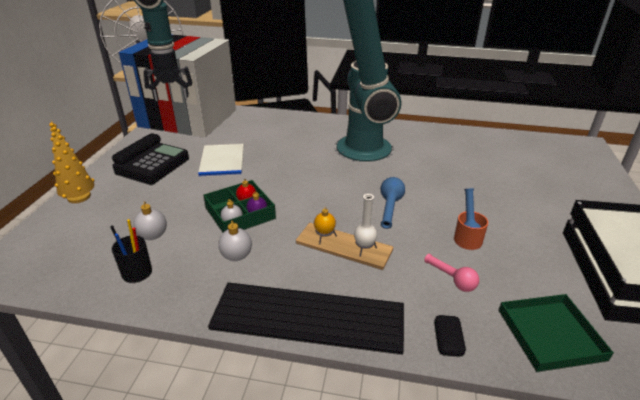

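View pics/top0.png

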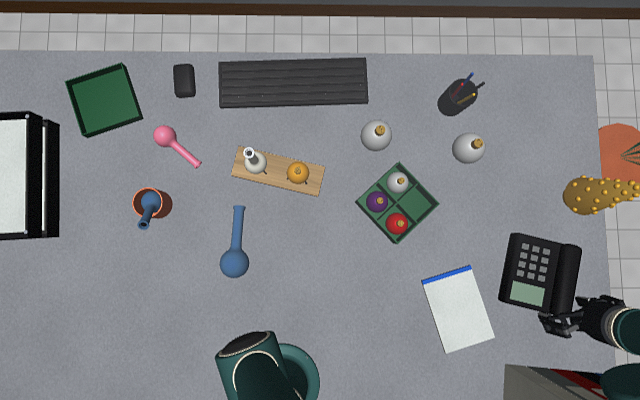

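The top view shows:
- **Stand:** centred around (278,170), with the white vase at (255,160) and the gold bauble at (298,172).
- **Box:** centred around (397,203). Its free compartment is at about (413,203).
- **Pot:** at (150,203), with a blue vase leaning in it.
- **Blue candidates:** a small vase in the pot at (150,205) and a large one lying at (235,262). The pink one at (165,136) is excluded. The small one in the pot fits.
- **Silver candidates:** one in the box at (399,182), plus two large ones at (376,135) and (468,148). The small one in the box is meant, and it stays there.

I'll confirm these in enlarged crops.

```bash
cat > h.py <<'E'
import numpy as np, cv2
def load(n):
    z=np.load(f"pics/{n}.npz"); return z
def cloud(z):
    d=z['d']; h,w=d.shape
    u,v=np.meshgrid(np.arange(w),np.arange(h))
    P=np.stack([(u-z['cx'])/z['fx']*d,(v-z['cy'])/z['fy']*d,d],-1)
    X=(P-z['t'])@z['R']   # R^T (P-t)
    X[d<=0]=np.nan
    return X
E
python3 - <<'E'
from h import *
z=load("top0"); im=z['im']
a=cv2.resize(im[130:280,110:330],None,fx=3.5,fy=3.5,interpolation=cv2.INTER_CUBIC)
cv2.imwrite("pics/topcrop1.png",a)
a=cv2.resize(im[100:260,330:500],None,fx=3.5,fy=3.5,interpolation=cv2.INTER_CUBIC)
cv2.imwrite("pics/topcrop2.png",a)
z2=load("scene0")
X=cloud(z);X2=cloud(z2)
for (n,C,pts) in [("top",X,[(150,205),(144,224),(235,262),(298,172),(255,160),(397,203),(413,203),(399,182),(378,202),(397,224),(200,300)]),("scene",X2,[(325,222),(366,235),(470,200),(470,235),(300,300)])]:
    for u,v in pts: print(n,(u,v),np.round(C[v,u],3))
im=z2['im'];a=cv2.resize(im[160:290,280:500],None,fx=3.5,fy=3.5,interpolation=cv2.INTER_CUBIC); cv2.imwrite("pics/scenecrop1.png",a)
E
```

```text
top (150, 205) [0.489 0.349 0.074]
top (144, 224) [0.437 0.337 0.135]
top (235, 262) [0.338 0.118 0.079]
top (298, 172) [ 0.574 -0.048  0.11 ]
top (255, 160) [0.602 0.063 0.128]
top (397, 203) [ 0.499 -0.327  0.036]
top (413, 203) [ 0.501 -0.381  0.008]
top (399, 182) [ 0.553 -0.323  0.076]
top (378, 202) [ 0.498 -0.264  0.079]
top (397, 224) [ 0.439 -0.316  0.073]
top (200, 300) [0.226 0.229 0.001]
scene (325, 222) [ 0.604 -0.041  0.086]
scene (366, 235) [0.633 0.074 0.082]
scene (470, 200) [0.464 0.344 0.116]
scene (470, 235) [0.537 0.351 0.05 ]
scene (300, 300) [ 0.83  -0.058  0.02 ]
```

View pics/topcrop1.png

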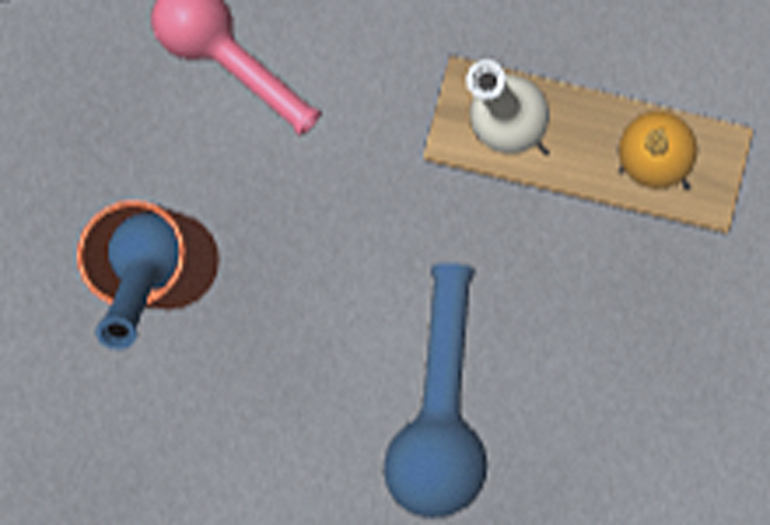

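View pics/topcrop2.png

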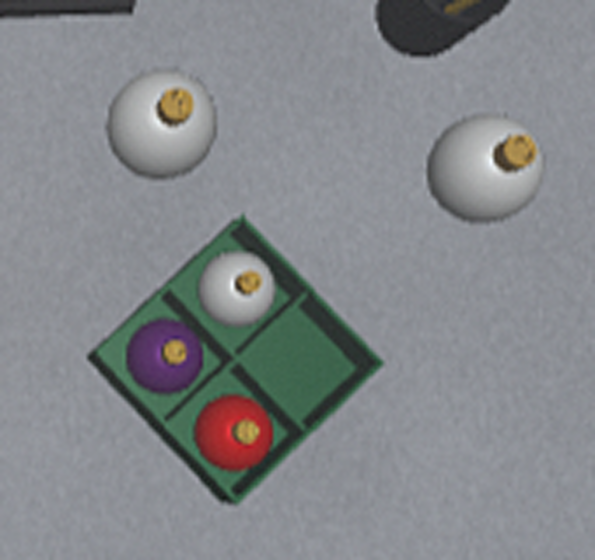

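View pics/scenecrop1.png

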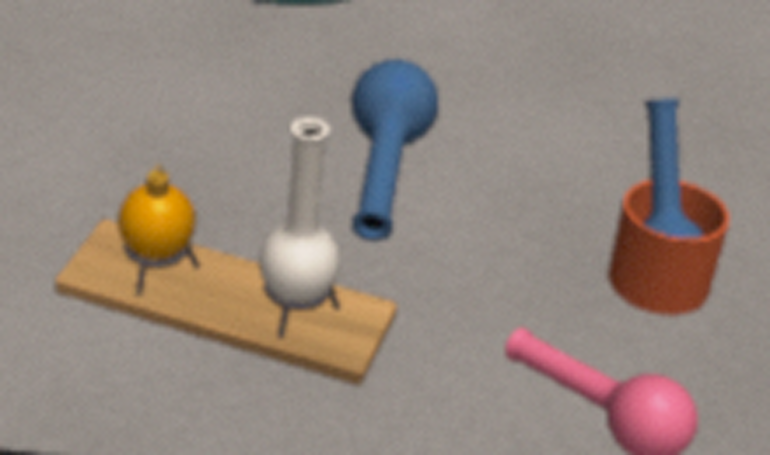

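The crops confirm it. Blue vase in the pot, the smallest silver in the box, gold in the stand's -y ring, and the free compartment at the box's right corner. Next I'll fit the geometry from both depth clouds.

```bash
cat > fit.py <<'E'
from h import *
from scipy.optimize import least_squares, minimize
def sphere(P,c0,r=0.031,n=4,tol=0.006):
    c=np.array(c0,float)
    for k in range(n):
        e=np.abs(np.linalg.norm(P-c,axis=1)-r); m=e<(0.015 if k==0 else tol)
        c=least_squares(lambda c:np.linalg.norm(P[m]-c,axis=1)-r,c,loss='soft_l1',f_scale=0.002).x
    return c,m.sum(),np.abs(np.linalg.norm(P[m]-c,axis=1)-r).mean()
def pts(name):
    z=load(name); X=cloud(z); return X.reshape(-1,3), z['im'].reshape(-1,3)
E
python3 - <<'E'
from fit import *
for n in ["top0","scene0"]:
    P,C=pts(n); ok=~np.isnan(P[:,0]); P=P[ok];C=C[ok].astype(float)
    hsv=cv2.cvtColor(C.astype(np.uint8)[None],cv2.COLOR_BGR2HSV)[0]
    def near(c,r): return np.linalg.norm(P-c,axis=1)<r
    print(n,"desk z",np.nanmedian(P[np.abs(P[:,2])<0.01][:,2]))
    for nm,c0 in dict(gold=(0.577,-0.05,0.065),white=(0.605,0.065,0.065),red=(0.44,-0.31,0.035),silver=(0.55,-0.32,0.035),purple=(0.497,-0.265,0.035),blue=(0.49,0.347,0.045)).items():
        m=near(c0,0.045)
        if nm=='blue': m&=(hsv[:,0]>95)&(hsv[:,0]<125)&(hsv[:,1]>90)
        if nm=='gold': m&=(hsv[:,1]>150)&(P[:,2]>0.045)
        if nm=='white': m&=(hsv[:,1]<60)&(P[:,2]>0.045)
        if nm in('red','purple'): m&=(hsv[:,1]>80)
        c,k,e=sphere(P[m],c0); print(nm,np.round(c,4),k,round(e,4))
    # board
    m=(np.abs(P[:,2]-0.016)<0.006)&near((0.59,0.0,0.016),0.17)&(hsv[:,1]>70)
    r=cv2.minAreaRect((P[m][:,:2]*1000).astype(np.float32)); print("board",r,m.sum(),np.median(P[m][:,2]))
    m=(P[:,2]>0.03)&(P[:,2]<0.058)&near((0.5,-0.325,0.045),0.13)&(hsv[:,0]>60)&(hsv[:,0]<85)&(hsv[:,1]>60)
    r=cv2.minAreaRect((P[m][:,:2]*1000).astype(np.float32)); print("box",r,m.sum())
    # pot rim
    m=(P[:,2]>0.070)&(P[:,2]<0.082)&near((0.485,0.35,0.077),0.07)&((hsv[:,0]<12)|(hsv[:,0]>172))&(hsv[:,1]>100)
    f=least_squares(lambda c:np.hypot(P[m][:,0]-c[0],P[m][:,1]-c[1])-0.039,(0.485,0.35)); print("pot",np.round(f.x,4),m.sum(),np.abs(f.fun).mean())
    # neck
    m=near((0.46,0.343,0.1),0.12)&(hsv[:,0]>95)&(hsv[:,0]<125)&(hsv[:,1]>90)&(P[:,2]>0.085)
    Q=P[m]; print("neckpts",m.sum()); 
    for h in (0.09,0.1,0.11,0.12,0.13):
        s=Q[np.abs(Q[:,2]-h)<0.005]; print(h,np.round(s.mean(0),4) if len(s) else None,len(s))
E
```

```text
top0 desk z 0.00020557238787523134
gold [ 0.5814 -0.046   0.0658] 310 0.0009
white [0.61   0.0708 0.0665] 290 0.0011
red [ 0.4432 -0.3233  0.0348] 333 0.001
silver [ 0.5599 -0.3283  0.035 ] 343 0.001
purple [ 0.505  -0.2686  0.035 ] 300 0.0011
blue [0.5029 0.3586 0.0365] 261 0.0013
board ((544.9766235351562, 23.914947509765625), (258.5675354003906, 188.91098022460938), 76.64574432373047) 1793 0.016264665503296104
box ((501.4910888671875, -325.40643310546875), (163.16697692871094, 163.46014404296875), 42.72069549560547) 558
pot [0.4978 0.3562] 152 0.0010688975108635174
neckpts 181
0.09 [0.4775 0.3452 0.0892] 21
0.1 [0.47   0.3419 0.0997] 24
0.11 [0.4639 0.3415 0.1101] 22
0.12 [0.4562 0.3373 0.1197] 20
0.13 [0.4396 0.3384 0.1308] 55
scene0 desk z -0.0008511106119960374
gold [ 0.5821 -0.0478  0.065 ] 342 0.0014
white [0.6103 0.0693 0.0656] 383 0.0014
red [ 0.4431 -0.3244  0.0346] 235 0.0019
silver [ 0.5599 -0.3301  0.034 ] 230 0.0016
purple [ 0.5054 -0.2702  0.0338] 203 0.0017
blue [0.4715 0.3589 0.0551] 87 0.0027
board ((555.2503662109375, 20.22228240966797), (260.4454650878906, 184.6435546875), 77.59176635742188) 1700 0.014903917910025755
box ((505.085205078125, -326.50079345703125), (172.92990112304688, 165.81060791015625), 42.08169937133789) 858
pot [0.501  0.3555] 148 0.0015807579020867674
neckpts 157
0.09 [0.4795 0.3473 0.0896] 24
0.1 [0.4734 0.3448 0.1   ] 27
0.11 [0.466  0.3435 0.11  ] 27
0.12 [0.4593 0.342  0.1204] 30
0.13 [0.4518 0.3401 0.1299] 32
```

```bash
cat >> h.py <<'E'
from scipy.spatial.transform import Rotation as Ro
def quat(zd,yd):
    z=np.array(zd,float);z/=np.linalg.norm(z); y=np.array(yd,float); y-=z*(y@z); y/=np.linalg.norm(y)
    return Ro.from_matrix(np.stack([np.cross(y,z),y,z],1)).as_quat()
def save(n,tag):
    from cell import get_image,get_calibration
    c=get_calibration(n); im,d=get_image(n); cv2.imwrite(f"pics/{tag}.png",im); np.savez(f"pics/{tag}.npz",im=im,d=d,**c); return im,d,c
E
python3 - <<'E'
from fit import *
Q=[];bc=np.array([0.5029,0.3585,0.0363])
for n in ["top0","scene0"]:
    P,C=pts(n); ok=~np.isnan(P[:,0]); P=P[ok];C=C[ok]
    hsv=cv2.cvtColor(C[None],cv2.COLOR_BGR2HSV)[0]
    m=(np.linalg.norm(P-[0.46,0.343,0.1],axis=1)<0.12)&(hsv[:,0]>95)&(hsv[:,0]<125)&(hsv[:,1]>90)&(P[:,2]>0.03)
    Q.append(P[m])
    g=(np.linalg.norm(P-[0.248,-0.627,0.2],axis=1)<0.08); print(n,"grip low z",np.sort(P[g][:,2])[:12] if g.any() else None)
    G=P[g]; G=G[G[:,2]<0.22]; print(np.round(G.min(0),3),np.round(G.max(0),3)) if len(G) else 0
def fit(QQ,bulb):
    def res(p):
        r=[]
        d=np.array([p[0],p[1],1.]);d/=np.linalg.norm(d); c=np.array(p[2:5])
        for Pn in QQ:
            v=Pn-c; s=v@d; rr=np.linalg.norm(v-np.outer(s,d),axis=1)
            # neck
            nk=(s>0.04)&(s<0.112); bl=(s<0.022)
            r+= [np.where(nk,rr-0.011,np.where(bl,np.linalg.norm(v,axis=1)-0.031,0))]
        r.append((c-bulb)*3)
        return np.concatenate(r)
    return least_squares(res,[-.65,-.25,*bulb],loss='soft_l1',f_scale=0.002)
for QQ in ([Q[0]],[Q[1]],Q):
    f=fit(QQ,bc); d=np.array([*f.x[:2],1]);d/=np.linalg.norm(d); c=f.x[2:]; print("c",np.round(c,4),"d",np.round(d,4),"tilt",np.degrees(np.arccos(d[2])),"az",np.degrees(np.arctan2(d[1],d[0])))
    for Pn in QQ: print(" smax",np.sort((Pn-c)@d)[-5:]+0.031, len(Pn))
E
```

```text
top0 grip low z [0.24187314 0.24248399 0.24313149 0.24338849 0.24430503 0.2445636
 0.24531004 0.2457198  0.24606894 0.24656178 0.24700593 0.24722501]
scene0 grip low z [0.24190818 0.2421124  0.24385525 0.24598752 0.24604526 0.24730098
 0.24741718 0.2476146  0.24807804 0.24839337 0.24853445 0.24900222]
c [0.5035 0.3588 0.0358] d [-0.547  -0.157   0.8223] tilt 34.685178036489404 az -163.9858407507538
 smax [0.15639923 0.15648835 0.15655082 0.15659658 0.15664592] 471
c [0.5034 0.3581 0.0356] d [-0.5405 -0.1712  0.8237] tilt 34.53889832179446 az -162.41966709959962
 smax [0.15164206 0.15193686 0.15213979 0.15222564 0.15243094] 270
c [0.5038 0.3587 0.0356] d [-0.5467 -0.1625  0.8214] tilt 34.77257051920563 az -163.4428773497481
 smax [0.15677977 0.15681142 0.15685515 0.15691045 0.15700817] 471
 smax [0.15187339 0.15215391 0.15228689 0.15243801 0.15256995] 270
```

```bash
python3 - <<'E'
from h import *
im,d,c=save("wrist","wrist0"); print({k:np.round(v,4) for k,v in c.items()})
z=load("scene0"); im=z['im'][20:130,110:230]; d=z['d'][20:130,110:230]; X=cloud(z)
cv2.imwrite("pics/scg.png",cv2.resize(im,None,fx=4.5,fy=4.5,interpolation=cv2.INTER_CUBIC))
# project TCP & tip
for zz in (0.2145,0.1925,0.2):
  p=z['R']@np.array([0.248,-0.627,zz])+z['t']; print(zz,p[0]/p[2]*z['fx']+z['cx'],p[1]/p[2]*z['fy']+z['cy'],p[2])
E
```

```text
{'fx': np.float64(309.7069), 'fy': np.float64(309.7069), 'cx': np.float64(325.6988), 'cy': np.float64(202.2451), 'R': array([[ 0.3683, -0.9297, -0.0012],
       [-0.8824, -0.3499,  0.3145],
       [-0.2928, -0.1148, -0.9493]]), 't': array([-0.6753, -0.0412,  0.3789])}
0.2145 173.65536043150118 106.6769872252148 1.5186714866167608
0.1925 174.83099835885903 112.75917718242789 1.531270983557418
0.2 174.43239231070157 110.69697959032017 1.5269757005094666
```

View pics/wrist0.png

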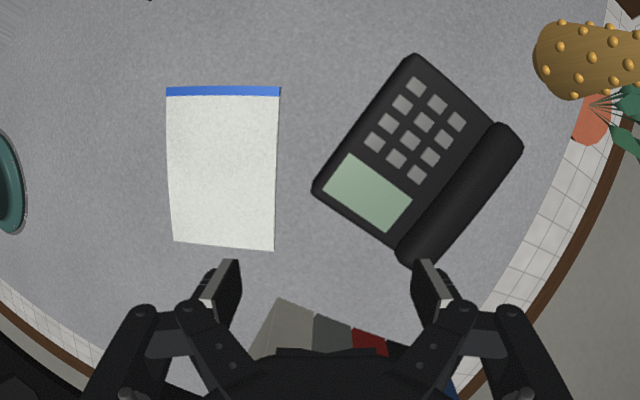

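View pics/scg.png

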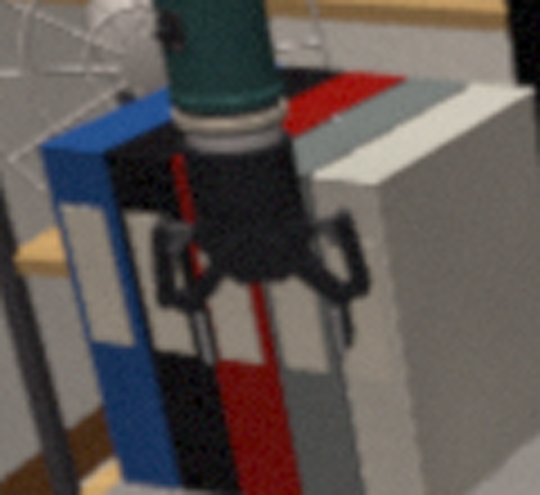

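```bash
python3 - <<'E'
from fit import *
w=load("wrist0"); C=-w['R'].T@w['t']; print("wrist cam at",C)
P,Cc=pts("scene0"); z=load("scene0"); X=cloud(z)
for (u,v) in [(155,99),(156,98),(187,96),(168,80),(170,70),(168,60),(172,45),(168,48)]: print((u,v),np.round(X[v,u],3),z['d'][v,u])
zt=load("top0"); Xt=cloud(zt)
for (u,v) in [(545,322),(560,325),(575,315),(590,322),(610,320),(600,305)]: print("top",(u,v),np.round(Xt[v,u],3))
# wrist ray of notepad corners, intersect z=0.0~; compare top
def ray(w,u,v):
    x=(u-w['cx']);y=(v-w['cy']);r=np.hypot(x,y);th=r/w['fx']
    return w['R'].T@np.array([np.sin(th)*x/r,np.sin(th)*y/r,np.cos(th)])
for (u,v) in [(166,87),(281,87),(274,251),(173,240)]:
    d=ray(w,u,v); print("wrist note",np.round(C+d*(0.004-C[2])/d[2],3))
for (u,v) in [(422,281),(470,266),(493,338),(447,352)]: print("top note",np.round(Xt[v,u],3))
print("tips wrist depth",[ (u,v,w['d'][v,u]) for u,v in [(235,265),(232,270),(415,265),(420,268)]])
for u,v in [(238,260),(413,260)]:
    d=ray(w,u,v); dep=w['d'][v+3,u-2 if u<300 else u+2]; cz=(w['R']@d)[2]; print("tip",np.round(C+d*dep/cz,4))
E
```

```text
wrist cam at [ 0.32325288 -0.59880479  0.37183316]
(155, 99) [ 0.281 -0.669  0.251] 1.4775062
(156, 98) [ 0.273 -0.67   0.251] 1.483706
(187, 96) [ 0.237 -0.578  0.252] 1.4991739
(168, 80) [ 0.26  -0.622  0.311] 1.4530882
(170, 70) [ 0.257 -0.61   0.344] 1.4350033
(168, 60) [ 0.28  -0.597  0.384] 1.391864
(172, 45) [ 0.245 -0.594  0.42 ] 1.398988
(168, 48) [ 0.269 -0.596  0.418] 1.38127
top (545, 322) [ 0.234 -0.555  0.305]
top (560, 325) [ 0.236 -0.562  0.339]
top (575, 315) [ 0.253 -0.6    0.33 ]
top (590, 322) [ 0.251 -0.59   0.38 ]
top (610, 320) [ 0.265 -0.592  0.423]
top (600, 305) [ 0.282 -0.609  0.382]
wrist note [ 0.278 -0.398  0.004]
wrist note [ 0.323 -0.542  0.004]
wrist note [ 0.12  -0.604  0.004]
wrist note [ 0.076 -0.461  0.004]
top note [ 0.279 -0.399  0.012]
top note [ 0.321 -0.539  0.011]
top note [ 0.117 -0.602 -0.001]
top note [ 0.083 -0.465  0.009]
tips wrist depth [(235, 265, np.float32(0.1405352)), (232, 270, np.float32(0.13351049)), (415, 265, np.float32(0.14228483)), (420, 268, np.float32(0.13466729))]
tip [ 0.2422 -0.5859  0.2462]
tip [ 0.2733 -0.6626  0.2473]
```

```bash
python3 - <<'E'
from h import *
from cell import *
g=np.array([0.5817,-0.047]); s=np.array([0.2365,0.9716])
for nm,y in (("xaway",(-s[1],s[0],0)),("xto",(s[1],-s[0],0))):
    q=quat((0,0,-1),y); print(nm,inverse_kinematics([*g,0.30],q),inverse_kinematics([*g,0.12],q))
# box: jaw along x or y world ; drop
for y in ((1,0.04,0),(-1,-0.04,0),(-0.04,1,0),(0.04,-1,0)):
    print("box",y,inverse_kinematics([0.499,-0.3825,0.10],quat((0,0,-1),y)))
d=np.array([-0.545,-0.162,0.822]); c=np.array([0.5037,0.3586,0.0357])
for sg in (1,-1):
    yv=sg*np.cross(d,[0,0,1]); q=quat(-d,yv); p=c+d*0.089; print("vase",p,inverse_kinematics(p+d*0.003,q),inverse_kinematics(p+d*0.12,q))
t0=get_state()['time']
q=quat((0,0,-1),(-s[1],s[0],0))
if inverse_kinematics([*g,0.30],q) is None: q=quat((0,0,-1),(s[1],-s[0],0))
goto([*g,0.30],q); s1=get_state(); print("t",s1['time']-t0,s1['eef_pos'],s1['qpos'],s1['force'])
save("wrist","w1");save("scene","s1")
grab(20); s1=get_state(); print("t",s1['time']-t0,s1['eef_pos'],s1['gripper_width'])
save("wrist","w2");save("scene","s2"); save("top","t2")
E
```

```text
xaway None None
xto [-1.23302008e-01  5.03231516e-02  1.69546096e+00 -4.44089210e-16
  1.39580854e+00  1.15467513e-01] [-1.23302008e-01  1.70948456e-01  1.90077041e+00 -4.44089210e-16
  1.06987379e+00  1.15467513e-01]
box (1, 0.04, 0) [-6.93612289e-01  2.71267538e-01  1.81816122e+00 -4.44089210e-16
  1.05216390e+00 -7.33590976e-01]
box (-1, -0.04, 0) [-6.93612289e-01  2.71267538e-01  1.81816122e+00 -4.44089210e-16
  1.05216390e+00  2.40800168e+00]
box (-0.04, 1, 0) [-6.93612289e-01  2.71267538e-01  1.81816122e+00 -4.44089210e-16
  1.05216390e+00 -2.30438730e+00]
box (0.04, -1, 0) [-6.93612289e-01  2.71267538e-01  1.81816122e+00 -4.44089210e-16
  1.05216390e+00  8.37205351e-01]
vase [0.455195 0.344182 0.108858] [ 0.77447668 -0.12408822  2.35842777 -0.66574213  0.44431073 -0.54453869] [ 0.86995049 -0.3914246   2.35664682 -0.49634027  0.71507053 -0.68748101]
vase [0.455195 0.344182 0.108858] None [ 0.86995049 -0.3914246   2.35664682 -0.49634027  0.71507053  2.45411164]
t 2.4 [ 0.58162563 -0.04791413  0.29978064] [-1.24681486e-01  5.06491819e-02  1.69551351e+00 -3.13107382e-04
  1.39577097e+00  1.15494434e-01] [-0.55638213 -0.52461273  0.70998658]
t 3.2667 [ 0.58169584 -0.04695804  0.30001463] -0.0019806055467778277
```

```bash
python3 - <<'E'
from fit import *
a=load("w1")['im'];b=load("w2")['im']
cv2.imwrite("pics/w12.png",np.vstack([a[:300],b[:300]])[:600,:640])
z=load("s2"); cv2.imwrite("pics/s2c.png",cv2.resize(z['im'][110:290,220:440],None,fx=3.3,fy=3.3,interpolation=cv2.INTER_CUBIC))
for n in ("s1","s2"):
    P,C=pts(n); m=(np.hypot(P[:,0]-0.5817,P[:,1]+0.047)<0.07)&(P[:,2]>0.16)&(P[:,2]<0.4)
    G=P[m]; G=G[np.argsort(G[:,2])]; print(n,len(G),np.round(G[:8],3))
z=load("s2")
for zz in (0.30,0.278): p=z['R']@np.array([0.5817,-0.047,zz])+z['t']; print(zz,p[0]/p[2]*z['fx']+z['cx'],p[1]/p[2]*z['fy']+z['cy'])
E
```

```text
s1 479 [[ 0.537 -0.043  0.327]
 [ 0.542 -0.037  0.328]
 [ 0.633 -0.057  0.328]
 [ 0.54  -0.048  0.328]
 [ 0.54  -0.045  0.328]
 [ 0.633 -0.055  0.329]
 [ 0.631 -0.067  0.329]
 [ 0.63  -0.062  0.329]]
s2 459 [[ 0.591 -0.046  0.315]
 [ 0.588 -0.056  0.316]
 [ 0.592 -0.048  0.316]
 [ 0.589 -0.059  0.316]
 [ 0.592 -0.043  0.316]
 [ 0.586 -0.039  0.316]
 [ 0.589 -0.049  0.317]
 [ 0.593 -0.04   0.317]]
0.3 325.1327078908215 147.7437260247762
0.278 325.0368107226151 155.53113255361055
```

View pics/w12.png

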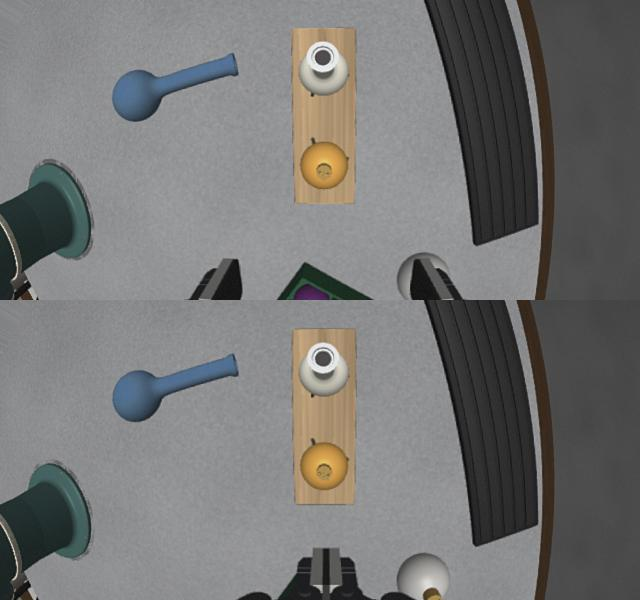

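View pics/s2c.png

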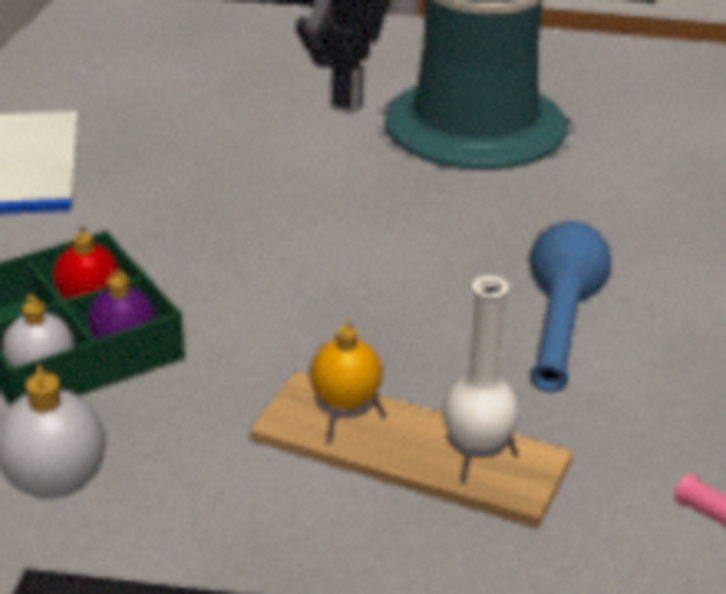

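The shut fingertips measure about 16 mm *behind* the reported TCP (z 0.316 against TCP 0.300). The specification puts them 22 mm ahead, so commanded depth is off by about 38 mm. I'll refine this with the wrist camera before using it.

```bash
cat >> fit.py <<'E'
def wcloud(w):
    d=w['d'];h,wd=d.shape;u,v=np.meshgrid(np.arange(wd),np.arange(h))
    x=u-w['cx'];y=v-w['cy'];r=np.hypot(x,y)+1e-9;th=r/w['fx']
    ray=np.stack([np.tan(th)*x/r,np.tan(th)*y/r,np.ones_like(x)],-1)
    P=ray*d[...,None]; X=(P-w['t'])@w['R']; X[d<=0]=np.nan; return X
E
python3 - <<'E'
from fit import *
for n,cols in (("w1",(237,)),("w2",(318,326,334))):
    w=load(n);X=wcloud(w)
    for u in cols:
        for v in range(238,270,2): print(n,u,v,w['im'][v,u].tolist(),np.round(X[v,u],4)) if n=="w2" and u==326 or n=="w1" else 0
    P=X.reshape(-1,3); hsv=cv2.cvtColor(w['im'],cv2.COLOR_BGR2HSV).reshape(-1,3)
    for nm,c0 in dict(gold=(0.5817,-0.047,0.065),white=(0.61,0.07,0.065)).items():
        m=(np.linalg.norm(P-c0,axis=1)<0.042)&(P[:,2]>0.047)
        m&=(hsv[:,1]>150) if nm=="gold" else (hsv[:,1]<60)
        print(n,nm,sphere(P[m],c0))
    m=(np.linalg.norm(P-[0.582,-0.047,0.102],axis=1)<0.014)&(P[:,2]>0.099); print("cap",P[m].mean(0),P[m].max(0),P[m].min(0),m.sum())
    m=(np.linalg.norm(P-[0.61,0.07,0.187],axis=1)<0.02)&(P[:,2]>0.18); print("lip",(P[m].max(0)+P[m].min(0))/2,P[m].max(0))
E
```

```text
w1 237 238 [155, 153, 151] [ 0.406  -0.1438  0.0009]
w1 237 240 [158, 156, 156] [ 4.041e-01 -1.478e-01 -4.000e-04]
w1 237 242 [151, 149, 149] [ 0.4027 -0.1515 -0.0008]
w1 237 244 [153, 150, 149] [ 4.018e-01 -1.547e-01  3.000e-04]
w1 237 246 [155, 153, 153] [ 0.4001 -0.1586 -0.0006]
w1 237 248 [152, 150, 150] [ 0.3986 -0.1623 -0.001 ]
w1 237 250 [154, 151, 151] [ 0.3974 -0.1658 -0.0006]
w1 237 252 [156, 154, 153] [ 0.3967 -0.1687  0.0011]
w1 237 254 [154, 151, 151] [ 3.947e-01 -1.730e-01 -3.000e-04]
w1 237 256 [153, 151, 150] [ 0.3927 -0.1774 -0.0018]
w1 237 258 [136, 134, 134] [ 3.919e-01 -1.804e-01 -3.000e-04]
w1 237 260 [30, 28, 30] [ 0.5426 -0.0298  0.3304]
w1 237 262 [20, 21, 22] [ 0.5423 -0.0309  0.3304]
w1 237 264 [14, 14, 15] [ 0.5419 -0.0319  0.3305]
w1 237 266 [18, 17, 16] [ 0.5415 -0.033   0.3304]
w1 237 268 [23, 22, 23] [ 0.5412 -0.0338  0.3308]
w1 gold (array([ 0.57922191, -0.0473101 ,  0.06476299]), np.int64(1419), np.float64(0.0005059748133635263))
w1 white (array([0.60741994, 0.06983934, 0.06550852]), np.int64(1143), np.float64(0.0007176864807014786))
cap [ 0.57962723 
[... 704 characters left out ...]
 [25, 26, 27] [ 0.5845 -0.0374  0.3301]
w2 326 260 [24, 23, 24] [ 0.5844 -0.0378  0.3313]
w2 326 262 [25, 24, 25] [ 0.5845 -0.0377  0.3334]
w2 326 264 [25, 27, 26] [ 0.5845 -0.0377  0.3352]
w2 326 266 [25, 25, 25] [ 0.5846 -0.0373  0.3378]
w2 326 268 [24, 25, 24] [ 0.5844 -0.0379  0.3385]
w2 gold (array([ 0.57927879, -0.04734246,  0.0647748 ]), np.int64(1418), np.float64(0.00048478717065708957))
w2 white (array([0.60735982, 0.06974971, 0.06551192]), np.int64(1147), np.float64(0.0007578594715454546))
cap [ 0.57942613 -0.04530221  0.10844775] [ 0.58795915 -0.03820242  0.11566466] [ 0.57050278 -0.05498165  0.09904616] 164
lip [0.60799745 0.06958454 0.18611147] [0.62126075 0.08291903 0.19107285]
```

Wrist and scene agree: shut tips are 17±1 mm behind the reported TCP and open tips about 29 mm behind. The wrist camera puts gold at (0.5793,-0.0473,0.0648) and the fixed cameras at (0.5817,-0.047), so I'll use x=0.580. I'll grip the cap, with the tips about 97 mm above the desk.

```bash
python3 - <<'E'
from h import *
from cell import *
s=np.array([0.2365,0.9716]); q=quat((0,0,-1),(s[1],-s[0],0)); g=[0.580,-0.047]
t0=get_state()['time']
open_jaws(); goto([*g,0.15],q); f0=get_state()['force']
line_to([*g,0.0805],vel=0.1); st=get_state(); print(st['time'],st['eef_pos'],st['force']-f0)
save("scene","s3");save("wrist","w3")
grab(30); st=get_state(); print(st['time'],st['gripper_width']*85,st['force']-f0)
save("scene","s4");save("wrist","w4")
a=[cv2.resize(load(n)['im'][140:270,270:400],None,fx=3,fy=3,interpolation=cv2.INTER_CUBIC) for n in ("s3","s4")]
b=[cv2.resize(load(n)['im'][100:300,195:455],(390,300)) for n in ("w3","w4")]
cv2.imwrite("pics/c34.png",np.vstack([np.hstack(a),np.hstack(b)])[:690]); 
m=cv2.imread("pics/c34.png"); cv2.imwrite("pics/c34.png",cv2.resize(m,None,fx=0.86,fy=0.86))
E
```

```text
5.8417 [ 0.58067676 -0.04708658  0.08115959] [-0.13436915  0.56384005  0.59601385]
6.5667 16.273160275317895 [-2.35258667  0.05897031  1.04929806]
```

View pics/c34.png

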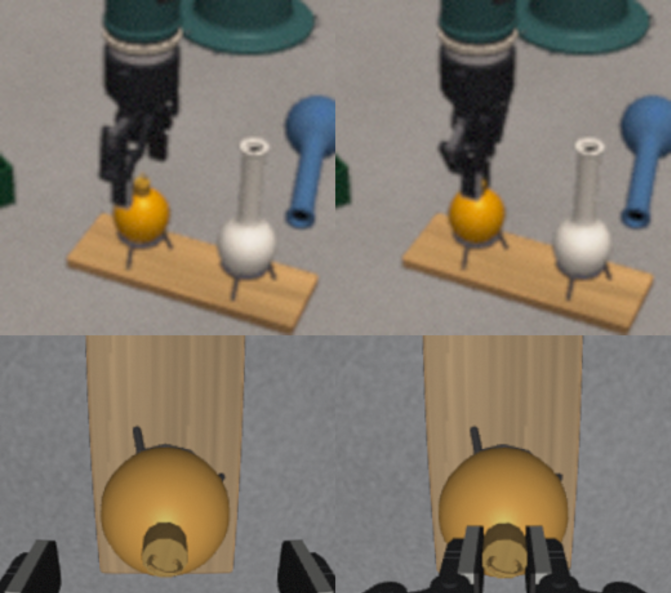

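The scene crop shows the fingers closed on the cap, and in the wrist view the cap sits centred between the pads. Next I'll lift and check, then hover over the box.

```bash
python3 - <<'E'
from fit import *
from cell import *
f0=get_state()['force']
p=get_state()['eef_pos']; line_to([0.580,-0.047,0.13],vel=0.1); line_to([0.580,-0.047,0.20],vel=0.2)
st=get_state(); print(st['time'],st['gripper_width']*85,st['force']-f0)
save("wrist","w5")
q=quat((0,0,-1),(1,0.04,0)); goto([0.499,-0.3825,0.20],q); st=get_state(); print(st['time'],st['eef_pos'],st['gripper_width']*85,st['force'])
save("wrist","w6");save("scene","s6");save("top","t6")
w=load("w6")
cv2.imwrite("pics/c6.png",np.vstack([w['im'][:,:][:330],cv2.resize(load("s6")['im'][110:270,150:470],(640,320))[:270]]))
P=wcloud(w).reshape(-1,3);hsv=cv2.cvtColor(w['im'],cv2.COLOR_BGR2HSV).reshape(-1,3)
for nm,c0 in dict(gold=(0.499,-0.3825,0.185),red=(0.443,-0.324,0.035),silver=(0.559,-0.329,0.035),purple=(0.505,-0.269,0.035)).items():
    m=(np.linalg.norm(P-c0,axis=1)<0.045)&((hsv[:,1]<40) if nm=='silver' else (hsv[:,1]>100))
    if m.sum()>30: print(nm,sphere(P[m],c0))
m=(P[:,2]>0.046)&(P[:,2]<0.057)&(np.linalg.norm(P[:,:2]-[0.5,-0.325],axis=1)<0.13)&(hsv[:,0]>60)&(hsv[:,0]<85)&(hsv[:,1]>60)
print("box",cv2.minAreaRect((P[m][:,:2]*1000).astype(np.float32)),m.sum())
E
```

```text
7.8083 16.245673581693993 [ 0.91652144 -0.48202385 -2.42405734]
9.1583 [ 0.4991949  -0.38142671  0.19933967] 16.350763926107998 [ 0.21785566 -0.40485029 -0.58568295]
gold (array([ 0.49860695, -0.38203967,  0.18393207]), np.int64(5509), np.float64(0.0004885690190005667))
red (array([ 0.44074547, -0.32459034,  0.03389621]), np.int64(2401), np.float64(0.000559070605963006))
silver (array([ 0.55753938, -0.32936684,  0.03385251]), np.int64(2317), np.float64(0.00044982156931960734))
purple (array([ 0.5024123 , -0.26984386,  0.0338185 ]), np.int64(2273), np.float64(0.00048397659772602325))
box ((500.1287841796875, -326.81829833984375), (163.44374084472656, 163.62054443359375), 42.7803840637207) 2302
```

View pics/c6.png

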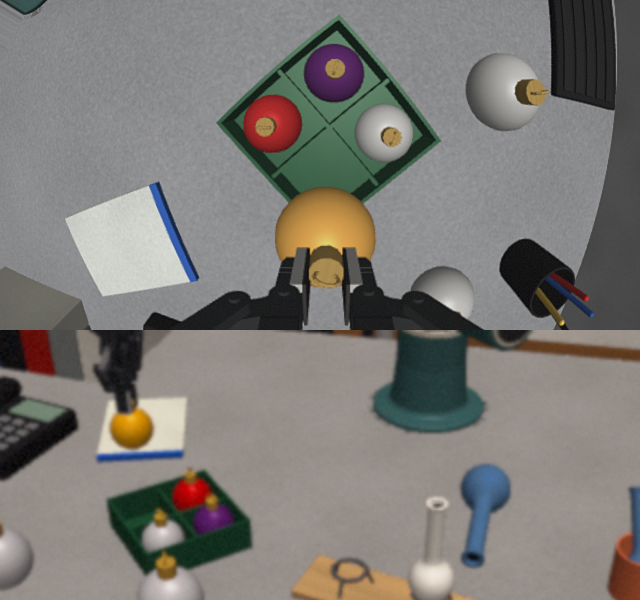

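In the wrist view gold hangs straight from the jaws over the free compartment, with its ball at (0.4986,-0.382,0.184) as predicted. Wrist and fixed cameras agree on the box to within 2 mm. I'll lower it until it touches.

```bash
python3 - <<'E'
from fit import *
from cell import *
xy=[0.4983,-0.383]
line_to([*xy,0.12],vel=0.2); line_to([*xy,0.054],vel=0.08); f0=get_state()['force']; print(get_state()['time'],f0)
z=0.054
for k in range(7):
    z-=0.001; line_to([*xy,z],vel=0.02); st=get_state(); df=st['force']-f0
    print(round(z,4),np.round(st['eef_pos'],4),np.round(df,2))
    if df[2]>1.5: break
save("wrist","w7")
open_jaws(); st=get_state(); print(st['time'],st['force']-f0)
line_to([*xy,0.12],vel=0.1); save("wrist","w8"); save("scene","s8"); print(get_state()['time'])
w=load("w8")
cv2.imwrite("pics/c8.png",np.vstack([w['im'][:,:][:330],cv2.resize(load("s8")['im'][110:270,150:470],(640,320))[:270]]))
P=wcloud(w).reshape(-1,3);hsv=cv2.cvtColor(w['im'],cv2.COLOR_BGR2HSV).reshape(-1,3)
for nm,c0 in dict(gold=(0.498,-0.3825,0.035),red=(0.441,-0.324,0.035),silver=(0.557,-0.329,0.035),purple=(0.503,-0.269,0.035)).items():
    m=(np.linalg.norm(P-c0,axis=1)<0.045)&((hsv[:,1]<40) if nm=='silver' else (hsv[:,1]>100))
    if m.sum()>30: print(nm,sphere(P[m],c0))
E
```

```text
10.8333 [ 0.24879527  0.01687539 -0.32422242]
0.053 [ 0.4986 -0.3832  0.0536] [-0.92  0.44 -0.34]
0.052 [ 0.4983 -0.383   0.052 ] [-0.68  0.8  -0.81]
0.051 [ 0.4982 -0.3829  0.0508] [-1.03 -0.13  0.57]
0.05 [ 0.4982 -0.383   0.0499] [ 0.21  0.11 -0.65]
0.049 [ 0.4986 -0.3833  0.0495] [-1.02  0.43  3.24]
12.8083 [-0.10217439 -0.82255332  0.19693521]
13.7667
gold (array([ 0.49790534, -0.38369546,  0.03399379]), np.int64(3791), np.float64(0.00043775682057134425))
red (array([ 0.44073621, -0.32455542,  0.0339357 ]), np.int64(4138), np.float64(0.0005520208042485781))
silver (array([ 0.55760339, -0.32930552,  0.03385507]), np.int64(3931), np.float64(0.00040532304022743447))
purple (array([ 0.50250396, -0.26977593,  0.03376637]), np.int64(4094), np.float64(0.0004212514682732985))
```

View pics/c8.png

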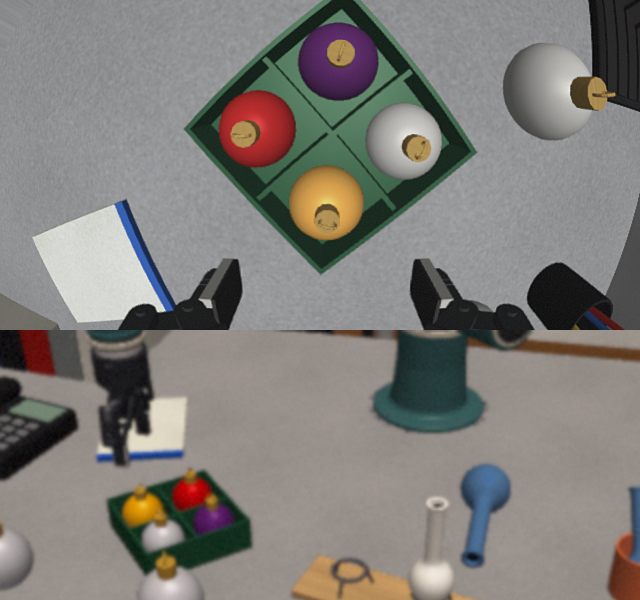

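All four baubles are seated, with gold at (0.498,-0.384,0.034). Contact came at TCP z 0.0495, which confirms the 38 mm offset physically. Next I'll check the free ring on the way over, then test inverse kinematics for the vase grasp.

```bash
python3 - <<'E'
from fit import *
from cell import *
s=np.array([0.2365,0.9716]); q=quat((0,0,-1),(s[1],-s[0],0))
line_to([0.498,-0.383,0.20],vel=0.3)
goto([0.580,-0.047,0.30],q); save("wrist","w9"); st=get_state(); print(st['time'],st['eef_pos'])
d=np.array([-0.545,-0.162,0.822]); d/=np.linalg.norm(d); c=np.array([0.5037,0.3586,0.0357])
for sc in (0.05,0.058,0.066,0.10,0.15,0.18):
    for dt in (0,10,20):
        ax=Ro.from_rotvec(np.radians(dt)*np.cross(d,[0,0,1])/np.linalg.norm(np.cross(d,[0,0,1]))).apply(d)  # toward vertical
        # grasp point s = sc+0.031+0.0355 ; keep the grasp pt
        gp=c+d*(sc+0.036); p=gp-ax*0.036
        r=inverse_kinematics(p,quat(-ax,np.cross(d,[0,0,1]))); print(sc,dt,np.round(p,3),None if r is None else np.round(r,2))
# ring wire: dark pts z~0.041
w=load("w9");X=wcloud(w); P=X.reshape(-1,3); g=w['im'].reshape(-1,3).max(1)
m=(np.hypot(P[:,0]-0.58,P[:,1]+0.047)<0.034)&(P[:,2]>0.034)&(P[:,2]<0.052)
Q=P[m]; f=least_squares(lambda c:np.hypot(Q[:,0]-c[0],Q[:,1]-c[1])-0.024,(0.58,-0.047),loss='soft_l1',f_scale=0.002); print("ring",f.x,len(Q),np.abs(f.fun).mean(),np.median(Q[:,2]),Q.min(0),Q.max(0))
hsv=cv2.cvtColor(w['im'],cv2.COLOR_BGR2HSV).reshape(-1,3); m=(np.linalg.norm(P-[0.6075,0.07,0.065],axis=1)<0.042)&(P[:,2]>0.047)&(hsv[:,1]<60); print("white",sphere(P[m],(0.6075,0.07,0.065)))
cv2.imwrite("pics/c9.png",w['im'])
E
```

```text
15.5833 [ 0.57956122 -0.04800729  0.29884762]
0.05 0 [0.476 0.35  0.077] [ 0.75 -0.02  2.34 -0.79  0.36 -0.43]
0.05 10 [0.471 0.349 0.074] [ 0.7   0.02  2.24 -0.35  0.51 -0.89]
0.05 20 [0.466 0.347 0.072] [ 0.65  0.08  2.13 -0.14  0.7  -1.11]
0.058 0 [0.472 0.349 0.083] [ 0.75 -0.04  2.35 -0.76  0.38 -0.46]
0.058 10 [0.467 0.348 0.08 ] [ 0.7  -0.    2.24 -0.34  0.53 -0.89]
0.058 20 [0.461 0.346 0.078] [ 0.66  0.06  2.13 -0.14  0.71 -1.11]
0.066 0 [0.468 0.348 0.09 ] [ 0.76 -0.06  2.35 -0.73  0.39 -0.48]
0.066 10 [0.462 0.346 0.087] [ 0.71 -0.02  2.25 -0.33  0.54 -0.9 ]
0.066 20 [0.457 0.345 0.085] [ 0.66  0.05  2.14 -0.14  0.72 -1.1 ]
0.1 0 [0.449 0.342 0.118] [ 0.78 -0.14  2.36 -0.65  0.46 -0.56]
0.1 10 [0.444 0.341 0.115] [ 0.72 -0.09  2.26 -0.31  0.61 -0.91]
0.1 20 [0.438 0.339 0.113] [ 0.68 -0.02  2.15 -0.14  0.78 -1.1 ]
0.15 0 [0.422 0.334 0.159] [ 0.82 -0.26  2.37 -0.56  0.57 -0.64]
0.15 10 [0.417 0.333 0.156] [ 0.76 -0.2   2.26 -0.29  0.71 -0.92]
0.15 20 [0.411 0.331 0.154] [ 0.7  -0.12  2.16 -0.13  0.88 -1.09]
0.18 0 [0.406 0.329 0.184] [ 0.84 -0.33  2.36 -0.52  0.64 -0.67]
0.18 10 [0.4   0.328 0.181] [ 0.78 -0.26  2.26 -0.28  0.78 -0.92]
0.18 20 [0.395 0.326 0.179] [ 0.72 -0.18  2.16 -0.13  0.93 -1.08]
ring [ 0.5794551  -0.04693133] 458 0.0015769509400624883 0.04263138690551398 [ 0.55253152 -0.07273967  0.03433814] [ 0.60677497 -0.02001532  0.04511384]
white (array([0.60739805, 0.06985357, 0.06553944]), np.int64(1175), np.float64(0.0007563788842913606))
```

View pics/c9.png

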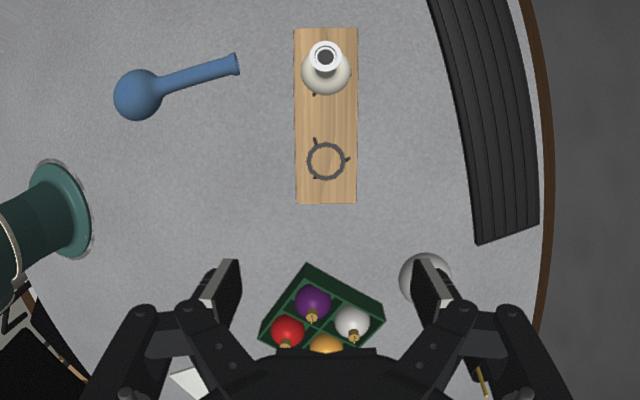

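Ring fit in the wrist frame is (0.579,-0.047) at z 0.042, and the stand has not moved. Inverse kinematics works for the axis-aligned vase grasp, so I'll go to the standoff and look.

```bash
python3 - <<'E'
from fit import *
from cell import *
d=np.array([-0.545,-0.162,0.822]); d/=np.linalg.norm(d); c=np.array([0.5037,0.3586,0.0357])
yv=np.cross(d,[0,0,1]); q=quat(-d,yv)
goto([0.45,0.20,0.33],quat((0,0,-1),yv)); print(get_state()['time'],get_state()['qpos'])
goto(c+d*0.18,q); st=get_state(); print(st['time'],st['eef_pos'],st['qpos'],c+d*0.18)
save("wrist","w10");save("scene","s10");save("top","t10")
w=load("w10"); cv2.imwrite("pics/c10.png",np.vstack([w['im'][:340],np.hstack([cv2.resize(load("s10")['im'][110:270,370:530],(320,260)),cv2.resize(load("t10")['im'][140:270,90:250],(320,260))])]))
X=wcloud(w);P=X.reshape(-1,3);hsv=cv2.cvtColor(w['im'],cv2.COLOR_BGR2HSV).reshape(-1,3)
m=(np.linalg.norm(P-(c+d*0.05),axis=1)<0.12)&(hsv[:,0]>95)&(hsv[:,0]<125)&(hsv[:,1]>90)&(np.linalg.norm(np.cross(P-c,d),axis=1)<0.04)
Q=P[m]; print(len(Q))
def res(p):
    dd=np.array([p[0],p[1],1.]);dd/=np.linalg.norm(dd); cc=p[2:5]; v=Q-cc; s=v@dd; rr=np.linalg.norm(v-np.outer(s,dd),axis=1)
    return np.r_[np.where((s>0.04)&(s<0.112),rr-0.011,np.where(s<0.022,np.linalg.norm(v,axis=1)-0.031,0)),(cc-c)]
f=least_squares(res,[d[0]/d[2],d[1]/d[2],*c],loss='soft_l1',f_scale=0.001); dd=np.array([*f.x[:2],1]);dd/=np.linalg.norm(dd)
print("wrist axis",dd,"c",f.x[2:],"diff deg",np.degrees(np.arccos(dd@d)),"smax",np.sort((Q-f.x[2:])@dd)[-3:]+0.031)
E
```

```text
17.0083 [ 3.66476243e-01 -1.37947234e-01  1.82288828e+00 -3.15565636e-04
  1.45677706e+00 -1.49139643e+00]
17.8417 [0.40654674 0.32963082 0.18503797] [ 0.84247651 -0.33032886  2.36104691 -0.52181423  0.64538402 -0.66977969] [0.4055486  0.32942472 0.18373752]
1260
wrist axis [-0.54392958 -0.1582125   0.82408095] c [0.50126989 0.3578184  0.03453614] diff deg 0.2533834392480401 smax [0.15686739 0.15721357 0.15730935]
```

View pics/c10.png

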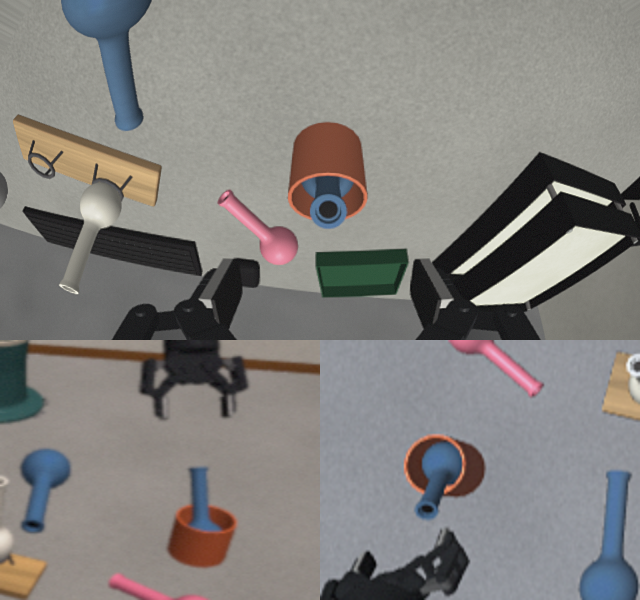

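```bash
python3 - <<'E'
from fit import *
from cell import *
for n,tr in (("w1",None),("w10",1)):
    w=load(n); C=-w['R'].T@w['t']
    if n=="w1": s=np.array([0.2365,0.9716]); q=quat((0,0,-1),(s[1],-s[0],0)); p=np.array([0.58163,-0.04791,0.29978])
    else:
        st=get_state(); q=st['tool_rot']; p=st['eef_pos']
    R=Ro.from_quat(q); print(n,"cam in tool",R.inv().apply(C-p))
d=np.array([-0.5445,-0.1600,0.823]); d/=np.linalg.norm(d); c=np.array([0.5018,0.358,0.035])
q=quat(-d,np.cross(d,[0,0,1]))
f0=get_state()['force']
line_to(c+d*0.12,vel=0.12,rot=q); line_to(c+d*0.058,vel=0.08); st=get_state(); print(st['time'],st['eef_pos'],c+d*0.058,st['force']-f0)
save("wrist","w11");save("scene","s11")
w=load("w11"); cv2.imwrite("pics/c11.png",np.vstack([w['im'][:340],np.hstack([cv2.resize(load("s11")['im'][110:270,370:530],(320,260))]*2)]))
E
```

```text
w1 cam in tool [ 0.07955295  0.0004877  -0.15722369]
w10 cam in tool [ 0.08307678 -0.0012755  -0.15735622]
19.5583 [0.47028146 0.34888838 0.08307254] [0.47020967 0.34871726 0.08274811] [-0.09410688 -1.09970639 -0.02059807]
```

View pics/c11.png

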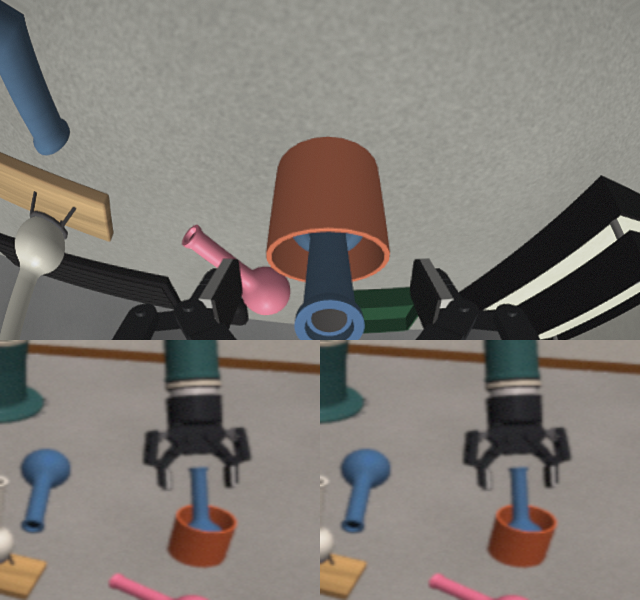

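In the wrist view the neck is at column ~330, between the pads at 237 and 413, so it is centred. The camera pose in the tool frame is constant, so the offset lies along the tool axis. I'll grab, lift up and slightly inward to clear the pot, and then check.

```bash
python3 - <<'E'
from fit import *
from cell import *
f0=get_state()['force']
grab(60); st=get_state(); print(st['time'],st['gripper_width']*85,st['force']-f0)
p=np.array([0.4702,0.3487,0.0827]); h=np.array([-0.959,-0.284,0])
p1=p+h*0.005+[0,0,0.03]; p2=p+h*0.005+[0,0,0.15]
line_to(p1,vel=0.06); st=get_state(); print(st['time'],st['force']-f0,st['gripper_width']*85); save("scene","s12a")
try: line_to(p2,vel=0.15)
except IKError as e: print(e); line_to(p+h*0.005+[0,0,0.13],vel=0.15)
st=get_state(); print(st['time'],st['eef_pos'],st['force']-f0,st['gripper_width']*85)
save("wrist","w12");save("scene","s12");save("top","t12")
w=load("w12"); cv2.imwrite("pics/c12.png",np.vstack([w['im'][:340],np.hstack([cv2.resize(load(n)['im'][90:270,360:540],(320,260)) for n in ("s12a","s12")])]))
E
```

```text
20.2667 20.807149573487344 [-2.56897742 -0.45832814  3.70250864]
20.925 [ 0.79605119  0.41430136 -0.94405708] 20.872248650417653
21.925 [0.46467622 0.34654588 0.2308172 ] [ 0.25935122  0.09132252 -1.02323195] 20.859801936748678
```

View pics/c12.png

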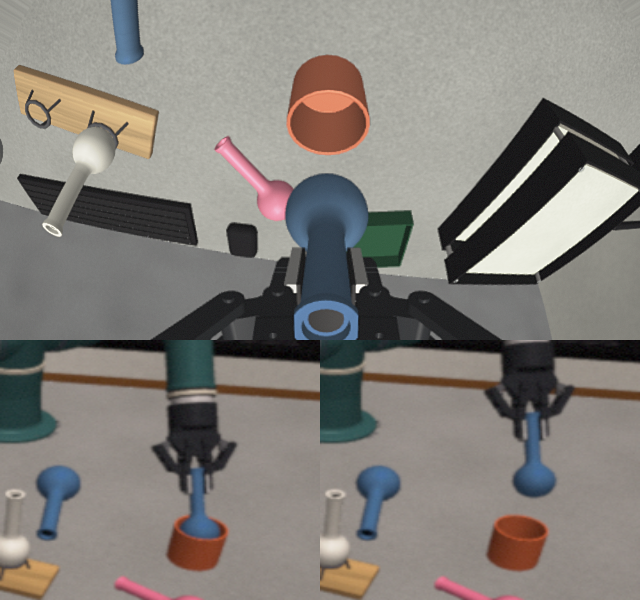

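The vase is out of the pot and held firmly, and the pot is still upright. Now I'll turn it upright high up, move beside the ring, and measure its axis.

```bash
cat >> fit.py <<'E'
def vasefit(P,hsv,c,d,fl=0.001,pr=0.3,hl=(95,125),smin=90,neck=(0.04,0.07)):
    d=np.array(d,float)/np.linalg.norm(d); c=np.array(c,float)
    ok=~np.isnan(P[:,0])
    m=ok&(hsv[:,0]>=hl[0])&(hsv[:,0]<=hl[1])&(hsv[:,1]>=smin)
    v=P-c; m&=(np.abs(v@d)<0.14)&(np.linalg.norm(np.cross(v,d),axis=1)<0.045); Q=P[m]
    def res(p):
        dd=np.array([p[0],p[1],1.]);dd/=np.linalg.norm(dd); cc=p[2:5]; v=Q-cc; s=v@dd; rr=np.linalg.norm(v-np.outer(s,dd),axis=1)
        return np.r_[np.where((s>neck[0])&(s<neck[1]),rr-0.011,np.where(s<0.022,np.linalg.norm(v,axis=1)-0.031,0)),(cc-c)*pr]
    f=least_squares(res,[d[0]/d[2],d[1]/d[2],*c],loss='soft_l1',f_scale=fl); dd=np.array([*f.x[:2],1]);dd/=np.linalg.norm(dd)
    s=(Q-f.x[2:])@dd; return f.x[2:],dd,len(Q),((s>neck[0])&(s<neck[1])).sum()
def both(n): 
    w=load(n); X=(wcloud if n[0]=='w' else cloud)(w); return X.reshape(-1,3),cv2.cvtColor(w['im'],cv2.COLOR_BGR2HSV).reshape(-1,3)
E
python3 - <<'E'
from fit import *
from cell import *
s=np.array([0.2365,0.9716]); q=quat((0,0,-1),(s[1],-s[0],0))
print(inverse_kinematics([0.45,0.30,0.33],q))
goto([0.45,0.28,0.33],q); goto([0.52,-0.047,0.33],q); st=get_state(); R=Ro.from_quat(st['tool_rot']).as_matrix()
print(st['time'],st['eef_pos'],"tool -z",-R[:,2],st['gripper_width']*85,st['force'])
for n,t in (("wrist","w13"),("scene","s13"),("top","t13")): save(n,t)
p=st['eef_pos']; c0=p-[0,0,0.058]
for n in ("w13","s13","t13"):
    P,h=both(n); c,d,k,kn=vasefit(P,h,c0,(0,0,1)); print(n,np.round(c-p,4),np.round(d,4),"tilt deg xy",np.round(np.degrees(d[:2]),2),k,kn)
w=load("w13"); cv2.imwrite("pics/c13.png",np.vstack([w['im'][:340],np.hstack([cv2.resize(load("s13")['im'][90:250,250:410],(320,260)),cv2.resize(load("t13")['im'][100:260,220:380],(320,260))])]))
E
```

```text
[ 5.41946207e-01 -4.21623326e-02  1.73469207e+00 -4.44089210e-16
  1.44906292e+00  7.80715728e-01]
24.75 [ 0.5199837  -0.0460359   0.32992506] tool -z [-2.58278706e-05 -7.51745248e-04  9.99999717e-01] 20.967750340780015 [-0.58631739 -0.26282752 -0.71590014]
w13 [ 0.0002 -0.0018 -0.0584] [-0.0015  0.0027  1.    ] tilt deg xy [-0.08  0.15] 8747 627
s13 [ 0.003  -0.0019 -0.0582] [-0.0079  0.0073  0.9999] tilt deg xy [-0.45  0.42] 499 66
t13 [ 0.0023 -0.0002 -0.0575] [ 0.     -0.0228  0.9997] tilt deg xy [ 0.   -1.31] 96 0
```

View pics/c13.png

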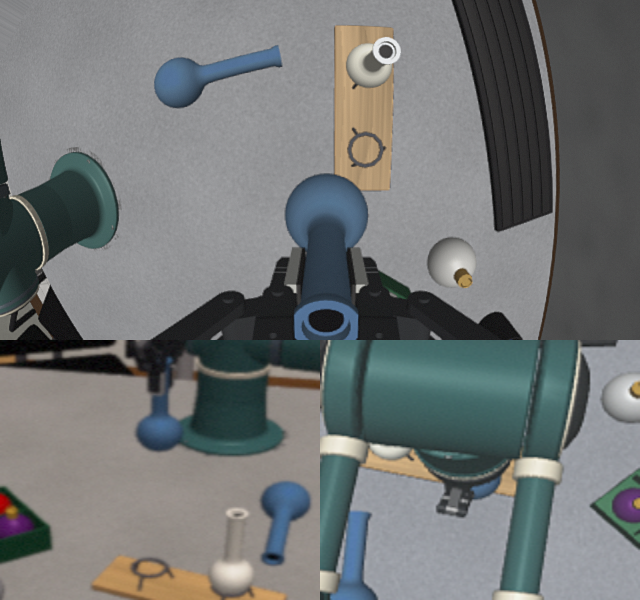

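The vase tilt is within 0.5° in both the wrist and scene fits. The top camera's view is blocked by the arm, so I ignore it. Next I'll lower the vase onto the ring with force sensing.

```bash
python3 - <<'E'
from fit import *
from cell import *
P,h=both("w13")
m=(np.hypot(P[:,0]-0.58,P[:,1]+0.047)<0.034)&(P[:,2]>0.034)&(P[:,2]<0.052); Q=P[m]
f=least_squares(lambda c:np.hypot(Q[:,0]-c[0],Q[:,1]-c[1])-0.024,(0.58,-0.047),loss='soft_l1',f_scale=0.002); print("ring",f.x,len(Q),np.median(Q[:,2]))
s=np.array([0.2365,0.9716]); q=quat((0,0,-1),(s[1],-s[0],0)); xy=[0.5797,-0.0458]
goto([*xy,0.30],q); line_to([*xy,0.16],vel=0.15); line_to([*xy,0.129],vel=0.06); wait(0.2)
f0=get_state()['force']; print(get_state()['time'],f0)
z=0.129
for k in range(9):
    z-=0.001; line_to([*xy,z],vel=0.02); wait(0.1); st=get_state(); df=st['force']-f0
    print(round(z,4),np.round(st['eef_pos'],4),np.round(df,2))
    if df[2]>1.5 or np.hypot(*df[:2])>3: break
save("wrist","w14");save("scene","s14"); print(get_state()['time'])
w=load("w14"); cv2.imwrite("pics/c14.png",np.vstack([w['im'][:340],np.hstack([cv2.resize(load("s14")['im'][150:270,280:400],(320,260))]*2)]))
for n in ("w14","s14"):
    P,h=both(n); c,d,k,kn=vasefit(P,h,(0.58,-0.047,0.066),(0,0,1)); print(n,np.round(c,4),np.round(d,4),"tilt",np.round(np.degrees(d[:2]),2),k,kn)
E
```

```text
ring [ 0.57903043 -0.0467671 ] 423 0.0424896853082376
27.225 [-1.32906287  0.40522095 -1.65063042]
0.128 [ 0.5797 -0.0458  0.1281] [ 2.05 -0.56  0.11]
0.127 [ 0.5797 -0.0458  0.1269] [ 1.27 -0.54  0.03]
0.126 [ 0.5797 -0.0458  0.126 ] [ 1.37 -0.52 -0.46]
0.125 [ 0.5797 -0.0458  0.125 ] [ 1.15 -0.28  0.19]
0.124 [ 0.5797 -0.0458  0.124 ] [ 1.39 -0.1  -0.16]
0.123 [ 0.5799 -0.0457  0.1237] [-1.79 -0.41  6.75]
29.425
w14 [ 0.58   -0.0476  0.0653] [-3.0e-04  3.9e-03  1.0e+00] tilt [-0.02  0.22] 8699 640
s14 [ 0.5827 -0.048   0.0653] [0.0049 0.0171 0.9998] tilt [0.28 0.98] 409 46
```

View pics/c14.png

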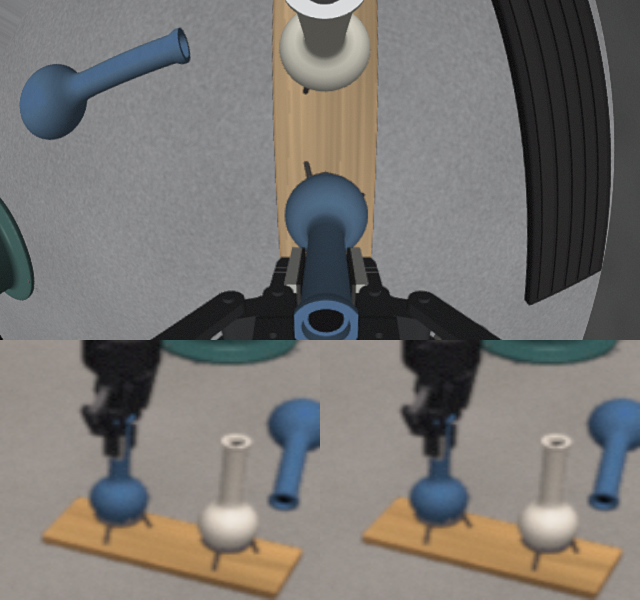

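Contact came exactly at the expected height (TCP 0.1237, bulb centre 0.065) and the tilt is about 0.2°. I'll relieve the preload, release, and retreat straight up.

```bash
python3 - <<'E'
from fit import *
from cell import *
xy=[0.5797,-0.0458]
line_to([*xy,0.1236],vel=0.02); wait(0.3); st=get_state(); print(st['time'],st['force'])
open_jaws(); wait(0.2); st=get_state(); print(st['time'],st['force'],st['gripper_width'])
save("wrist","w15")
line_to([*xy,0.17],vel=0.06); line_to([*xy,0.30],vel=0.15); wait(0.2); print(get_state()['time'])
for n,t in (("wrist","w16"),("scene","s16"),("top","t16")): save(n,t)
w=load("w16"); cv2.imwrite("pics/c16.png",np.vstack([w['im'][:320],np.hstack([cv2.resize(load("s16")['im'][150:270,280:400],(280,280)),cv2.resize(load("s16")['im'][150:270,190:310],(280,280))]+[np.zeros((280,80,3),np.uint8)])]))
P,h=both("w15"); print("w15",vasefit(P,h,(0.58,-0.047,0.066),(0,0,1)))
for n in ("w16","s16","t16"):
    P,h=both(n); c,d,k,kn=vasefit(P,h,(0.58,-0.047,0.066),(0,0,1),neck=(0.04,0.112)); print(n,"blue",np.round(c,4),"tilt",np.round(np.degrees(d[:2]),2),k,kn)
    c,d,k,kn=vasefit(P,h,(0.609,0.07,0.066),(0,0,1),neck=(0.04,0.112),hl=(0,180),smin=0); print(n,"white",np.round(c,4),"tilt",np.round(np.degrees(d[:2]),2),k,kn)
E
```

```text
29.975 [-1.55780392 -0.12881683  4.28547986]
30.8167 [ 0.48178668  0.40883151 -0.35295722] 1.0017376095549513
33.0083
w15 (array([ 0.5792917 , -0.04712618,  0.06476795]), array([-0.00565989,  0.0110059 ,  0.99992341]), 8625, np.int64(602))
w16 blue [ 0.5792 -0.0473  0.0647] tilt [-0.32  0.55] 1864 205
w16 white [0.6286 0.0728 0.0057] tilt [-17.86 -10.08] 3163 1220
s16 blue [ 0.5822 -0.0474  0.0649] tilt [-0.05  0.07] 527 142
s16 white [0.6183 0.0676 0.0367] tilt [-4.66  1.54] 1130 336
t16 blue [ 0.5814 -0.046   0.0653] tilt [-0.62  0.56] 195 6
t16 white [ 0.5454  0.0334 -0.0585] tilt [28.78 15.5 ] 817 325
```

View pics/c16.png

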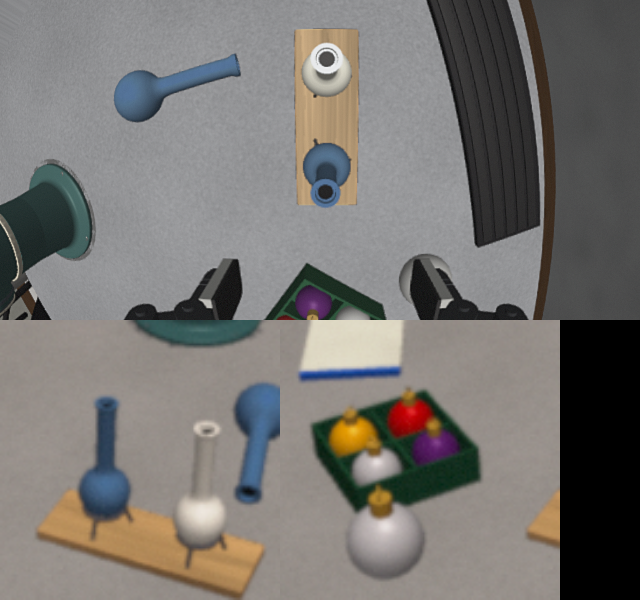

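The blue vase stands alone, upright to within about 0.6°. My white-vase fit picked up the board, so I'll redo it with filtering, check the pot, and then hand in.

```bash
python3 - <<'E'
from fit import *
for n in ("w9","w16","s16"):
    P,h=both(n); k=(h[:,1]<60)&(P[:,2]>0.048); P2=P[k];h2=h[k]
    c,_,_=sphere(P2[np.linalg.norm(P2-[0.608,0.07,0.066],axis=1)<0.042],(0.608,0.07,0.066))
    m=(np.linalg.norm(P2-[0.609,0.07,0.187],axis=1)<0.022)&(P2[:,2]>0.18); L=(P2[m].max(0)+P2[m].min(0))/2; print(n,"white bulb",np.round(c,4),"lip",np.round(L,4),"tilt deg",np.round(np.degrees((L-c)[:2]/0.118),1))
P,h=both("s16"); m=(P[:,2]>0.070)&(P[:,2]<0.084)&(np.linalg.norm(P-[0.5,0.355,0.077],axis=1)<0.06)&((h[:,0]<12)|(h[:,0]>172))&(h[:,1]>100)
f=least_squares(lambda c:np.hypot(P[m][:,0]-c[0],P[m][:,1]-c[1])-0.039,(0.5,0.355)); print("pot",f.x,m.sum(),P[m][:,2].max())
cv2.imwrite("pics/end.png",load("s16")['im'])
E
```

```text
w9 white bulb [0.6074 0.0699 0.0655] lip [0.6078 0.0694 0.1863] tilt deg [ 0.2 -0.2]
w16 white bulb [0.6074 0.0697 0.0654] lip [0.6077 0.0696 0.1863] tilt deg [ 0.1 -0.1]
s16 white bulb [0.6102 0.0691 0.0655] lip [0.6115 0.0695 0.1862] tilt deg [0.7 0.2]
pot [0.50130326 0.35502529] 167 0.0795714811679547
```

View pics/end.png

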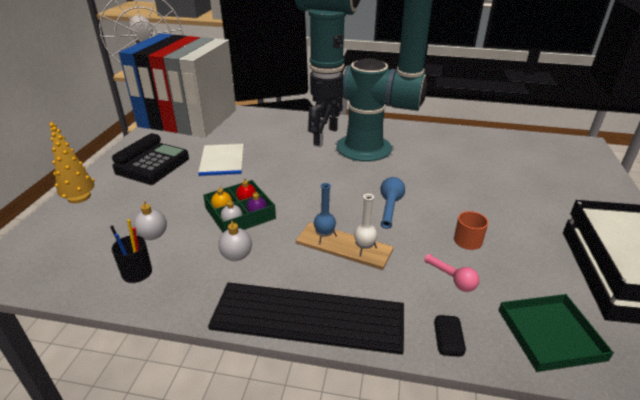

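The final view shows everything in place: blue vase upright at (325,210), white at (367,225), four baubles in the box at (240,203), and the pot upright at (470,231).

```bash
python3 -c "
from cell import *
print(get_state()['time']); print(hand_in())"
```

```text
33.1583
the job is handed in; nothing more can be done
None
```

I put the gold bauble in the free compartment first, then stood the blue vase from the pot upright in the freed ring. I handed the job in at 33.2 s of the 69 s allowed.

**Last checks**
- **Gold bauble:** its ball centre is at (0.498, -0.384, 0.034), and the other three baubles are still in their compartments.
- **Blue vase:** it stands by itself with its bulb centre 65 mm above the desk. Its tilt was about 0.1° in the scene camera and 0.6° in the wrist camera. The top camera gave 0.8°, but from only a few points on the neck.
- **White vase:** unmoved, with a tilt of 0.7° or less.
- **Pot:** upright with its rim at about 77 mm, within 3 mm of where it stood. The gripper is clear of everything.

**What disagreed or failed**
- **Gripper depth:** the fingertips were about 38 mm farther back along the tool than the specification says. I measured this with two cameras, corrected for it, and both contact heights confirmed it.
- **Cameras:** the wrist and fixed cameras differed by about 2 mm in x. I used the wrist values, which matched the arm.
- **White vase fit:** my first fit was spoiled by background points. I repeated it with filtering, and the tilt above is from that repeat.

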